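Zero the drilling jig and hold a padlock body in its corner

ROBOT

A 7-joint arm with a two-finger parallel gripper is mounted at the origin on the work surface. World frame = base frame: x ahead of the robot, y to its left, z up, the work surface at z = 0. Lengths are in m, angles in rad, forces in N, time in s.
With the tool pointing down it reaches from about 0.4 to 0.85 m from the base axis. Payload 4.5 kg.
Tool frame: the origin (TCP) lies midway between the tips of the shut fingers; the grasp point (between the pads) lies 19 mm behind it; z points along the fingers, y is the direction in which the jaws open and shut (so a half turn about z gives the same grasp; the last joint's range is limited). The gripper opens to 88 mm and grips with 3 to 60 N. Pads are 18 mm wide; open, the fingers measure 123 mm over their backs; the gripper's body (75 mm by 187 mm) begins 45 mm behind the grasp point.
Start: joints at [-1.127, 0.689, -0.195, 1.565, 0.157, 0.902, -0.215], TCP at [0.249, 0.573, 0.239] pointing down, gripper open.
Joint ranges: [-3.01, 3.01], [-0.46, 2.08], [-1.47, 1.51], [0.13, 2.56], [-1, 4.14], [0.04, 2.09], [-2.66, 2.66]. Speed limits (rad/s): [2.57, 2.57, 3.14, 3.14, 3.14, 3.14, 3.14].

INTERFACE

Orientations are given as a unit quaternion [x, y, z, w].
In Python, from plant import r gives the robot as it stands. The module is installed in compiled form; this text tells all that it offers.
- The arm moves only by the shell command python3 -m jog 'ROWS' [FORCE]. ROWS is JSON, a list of rows, each an object with "translation": the shift along the tool's x, y, z in units of 40 mm (1.0 is 40 mm), a list of three; "twist": the turn about the tool's z in units of 6 degrees (1.0 is 6 degrees); "claw": the opening in per cent of the stroke, from 0 (shut) to 100 (fully open). A call has 1 to 20 rows; each row shifts and turns the commanded pose from where the row before left it, along the tool's axes as they then stand; what a row does not reach is not made up. A row lasts 1/12 s, in which the tool goes at most 41.7 mm and 7.16 degrees, less where a joint would pass 70% of its speed; a pose out of reach is approached as far as the arm can. A call is refused whole if a number of a shift passes 1 or a number of a turn 1, either way. A call with a gripper value outside its range is refused whole. The fingers move at their own pace and stop on an object; FORCE is the grip in N (left out, the last holds). Time passes only in rows, so rows that do not move let the fingers close. It gives the time, the measured TCP pose, the force and the opening at its end, in the units of the state.
- r.get_state(): the state, without advancing time (a new reading comes with each control period).
- r.snapshot(name): name is "scene" or "top"; returns a dict with "img" (420x560x3 uint8, red, green, blue), "fx", "fy", "cx", "cy" (pixels), "origin" and "rotation" of the camera in the world. Camera axes: x right, y up, looking along -z (the intrinsics and any distortion apply to the point x, -y, -z); pixel columns grow to the right and rows downward; lengths in m; the calibration is good to about 2 mm. A picture is of the moment at which its call begins. There is no depth.
- r.finish_job(): hands the job in, once; it reports no verdict.
Trained networks look in the newest picture that a camera, given by its name, has taken for a name from the list of things; names that differ only in an ending like _2 or _b are one class to them, and where a whole thing is asked for, a point or a joint stands for the part that bears it (a point fixed in the world has none). Each returns a list of dicts, best first, with "confidence" (0 to 1); they miss things now and then, are a little off and sometimes report something else, mostly with a low value. They report only what shows in the picture. A call takes as long as a camera call. They do not tell look-alikes from the thing itself.
- r.spot_in(label, camera): "rect" ([left, top, right, bottom] in pixels, round what is visible of it).
- r.spot_point(label, camera): "location" ([row, column] in pixels: a listed point, or the origin of a listed thing).
The state is a dict: "clock": time; "q": joint angles; "qd": joint speeds; "joint_torque": joint torques, N m; "tool_pos": TCP position; "eef_rot": TCP orientation; "contact_force": force on the tool from outside, world axes, zero at the start; "moment": the same for the moment, N m; "opening": opening from 0.0 (shut) to 1.0 (fully open).
Only numpy, scipy, OpenCV 4.12 (cv2) and the standard library are available. Lean on these libraries where they do the work, as an engineer would, in place of code of your own. Each camera call takes 0.05 s, during which the arm holds its last target. There are 200 camera calls.

TASK

First turn the drilling jig's knob anticlockwise (seen from above) all the way back to its zero stop. Then take the padlock body that has no shackle, stand it upright (holes up) on the jig's plate with its wide face flat along the long stop and its end against the short stop, and press it into that corner against both stops at once. Finish while still holding it pressed there with the gripper, without letting go, and leave the other things on the bench where they are.

Things in the scene. Friction and masses are not known exactly. Their poses are not given: they have to be found in the camera images.
- jig: Drilling jig fixed to the bench: dark steel plate, 190 (its x) x 240 (its y) x 12 mm. Origin: centre of its underside, z up. Plate and stops are rigid and oiled (friction about 0.15). Two bright steel stops, 18 mm high, form an inside corner on its far left side (+x, +y); a black knob is on its right (-y). A seated lock body has its origin at x = 37, y = 40, z = 12 mm in this frame
- corner (a point): The inside corner of the jig: where the planes of the two stop faces meet on the plate's upper face, at x = 55, y = 70, z = 12 mm in the jig's frame. The lock body goes on the -x, -y side of it. There is a 10 mm gap between the two stops there
- long_stop: The long stop, a steel bar 105 mm long (along the jig's y), 14 mm thick, 18 mm high, fixed to the plate. Origin: centre of its underside, at x = 62, y = 12.5, z = 12 mm in the jig's frame. Its working face looks to the jig's -x, at x = 55 mm
- short_stop: The short stop, a steel bar 60 mm long (along the jig's x), 14 mm thick, 18 mm high, fixed to the plate. Origin: centre of its underside, at x = 15, y = 77, z = 12 mm in the jig's frame. Its working face looks to the jig's -y, at y = 70 mm
- dial_grip (a point): Grip point of the jig's knob, on its upright axis, 49 mm above the bench, at x = -30, y = -75 mm in the jig's frame. The black grip is an upright bar 42 mm long, 14 mm thick, 32 mm tall (24 to 56 mm above the bench), on a disc 44 mm across and 8 mm high. One end of the bar carries a white line on top
- dial (a joint): Turn of the knob in rad, clockwise from above; 0 (hard zero stop) to 2, starts between 0.5 and 1.15. At 0 the bar lies along the jig's x axis, its white line towards the small pin on the jig's -x side; at q it is turned clockwise by q from there. It stays where it is left (friction 0.04 N m)
- lock_body: The padlock body to load: bare aluminium block without a shackle, 36 mm thick (its x), 60 wide (y), 50 tall (z), standing loose on the bench right of the jig, two dark 11 mm holes in its top; 0.2 to 0.38 kg. Origin: centre of its underside. Either way round is good. Gripped across its 36 mm with the fingertips over 18 mm above its underside, the fingers pass over the stops
- lock_top (a point): Centre of the lock body's top face (the one with the two holes), 50 mm above its origin
- padlock: Bystander: a finished aluminium padlock with a steel shackle on top, body 30 x 50 x 45 mm, 80 mm tall in all, standing on the bench at the other of the two places where the lock body may be (they swap). Origin: centre of its underside
- small_padlock: Bystander: a small brass padlock with a steel shackle, body 22 x 38 x 34 mm, 62 mm tall in all, standing on the bench near the robot. Origin: centre of its underside
- screwdriver: Bystander: a screwdriver 200 mm long with a black handle, lying on the bench on the right. Origin: below the middle of its length, on the bench
- chip_brush: Bystander: a brush 200 mm long with a wooden handle, lying on the bench left of the jig. Origin: below the middle of its length, on the bench
- oil_bottle: Bystander: a white bottle, 52 mm diameter, 130 mm tall, standing beyond the jig. Origin: centre of its underside
- lock_cylinder: Bystander: a brass lock cylinder, 30 mm diameter, 36 mm tall, standing beyond the jig. Origin: centre of its underside
- pin_cup: Bystander: a steel cup, 70 mm diameter, 45 mm tall, standing on the left beyond the brush. Origin: centre of its underside
Mind the look-alikes: they are no part of the job. Leave any blue or pink look-alike of the lock_body alone.

How it is judged:
On the way, in this order (a step that is already met when the one before it is completed fails the run):
1. the knob is back at its zero stop (below 0.08 rad) (value of joint dial below 0.08 rad), for 0.2 s.
2. the lock body stands in the jig's corner, pressed against both stops (contact force between lock_body and long_stop above 1.5 N and contact force between lock_body and short_stop above 1.5 N and x of lock_body in the frame of jig between 0.034 and 0.04 m and y of lock_body in the frame of jig between 0.037 and 0.043 m and z of lock_body in the frame of jig between 0.009 and 0.0135 m and angle between the y axis of lock_body and the y axis of jig, either way round below 0.05 rad and angle between the z axis of lock_body and the z axis of jig, either way round below 0.05 rad and z of lock_top in the frame of jig above 0.05 m and contact force between lock_body and the fingers above 1 N), for 0.3 s.
At the end, for the whole second after the job is handed in: Knob within 0.08 rad of zero; lock body upright on the plate, holes up, within 3 mm of its seat and 0.05 rad of square, wide side along the long stop, pressing each stop with over 1.5 N, the fingers still on it (over 1 N) through the last second (all of step 2 and value of joint dial below 0.08 rad); the arm keeps its last pose, push and grip.
It fails at once if another thing on the bench is moved more than 30 mm (distance of any of padlock, small_padlock, screwdriver, chip_brush, oil_bottle, lock_cylinder, pin_cup from where it was at the start of the episode above 0.03 m).
It also fails if it takes over 69 s, if anything falls off the work surface, if the arm or the gripper's body presses on something with over 40 N, if the wrist force passes 120 N, or if a joint passes its speed limit or range.

## Working session

There is one attempt and no reset: what is moved stays moved. The work goes in short steps, Python scripts to look and compute and a shell command to move; the robot and the scene stay as the last step left them, time stands still between calls to the robot, and variables do not carry over. Pictures are saved under pics/ and viewed, about 8 in all and at most 12, crops included, and the job is handed in when it is done.

```bash
mkdir -p pics; cat > h.py <<'E'
import numpy as np, cv2
from plant import r
from scipy.spatial.transform import Rotation as R
def cam(c): return c
def rotm(c):
    a=np.array(c["rotation"],float)
    return a if a.shape==(3,3) else R.from_quat(a).as_matrix()
def ray(c,row,col):
    d=np.array([(col-c["cx"])/c["fx"],-(row-c["cy"])/c["fy"],-1.])
    return np.array(c["origin"]),rotm(c)@d
def onz(c,row,col,z):
    o,d=ray(c,row,col); return o+d*(z-o[2])/d[2]
def proj(c,p):
    v=rotm(c).T@(np.array(p)-np.array(c["origin"])); 
    return np.array([c["cy"]-c["fy"]*v[1]/-v[2], c["cx"]+c["fx"]*v[0]/-v[2]])
def tri(c1,p1,c2,p2):
    o1,d1=ray(c1,*p1);o2,d2=ray(c2,*p2)
    A=np.stack([d1,-d2],1);t=np.linalg.lstsq(A,o2-o1,rcond=None)[0]
    a=o1+t[0]*d1;b=o2+t[1]*d2
    return (a+b)/2,np.linalg.norm(a-b)
E
cat > a.py <<'E'
from h import *
s=r.get_state();print({k:np.round(v,3) for k,v in s.items()})
C={}
for n in("scene","top"):
    c=r.snapshot(n);C[n]=c;cv2.imwrite(f"pics/{n}0.png",c["img"][:,:,::-1])
    print(n,{k:np.round(v,3).tolist() for k,v in c.items() if k!="img"})
for l in("lock_top","lock_body","dial_grip","corner","jig","long_stop","short_stop","padlock"):
    P={}
    for n in C:
        q=r.spot_point(l,n);P[n]=q
        print(l,n,[(np.round(x["location"],1).tolist(),round(x["confidence"],2)) for x in q])
    if all(P.values()):
        p=tri(C["scene"],P["scene"][0]["location"],C["top"],P["top"][0]["location"]);print("  tri",np.round(p[0],4),round(p[1],4))
E
python3 a.py
```

```text
{'clock': np.float64(0.0), 'q': array([-1.127,  0.69 , -0.194,  1.566,  0.157,  0.902, -0.215]), 'qd': array([-0.   , -0.002, -0.001,  0.001, -0.   , -0.001, -0.   ]), 'joint_torque': array([ 0.0000e+00, -5.2755e+01, -1.2670e+00, -1.5343e+01, -5.3000e-02,
        6.0000e-03,  0.0000e+00]), 'tool_pos': array([0.249, 0.573, 0.238]), 'eef_rot': array([ 0.203,  0.979, -0.001, -0.   ]), 'contact_force': array([-0.049,  0.492, -0.251]), 'moment': array([ 0.011, -0.059, -0.02 ]), 'opening': np.float64(0.998)}
scene {'fx': 460.539, 'fy': 460.539, 'cx': 281.642, 'cy': 212.464, 'origin': [1.235, 0.614, 0.818], 'rotation': [0.174, 0.394, 0.826, 0.363]}
top {'fx': 519.713, 'fy': 519.713, 'cx': 282.271, 'cy': 202.699, 'origin': [0.405, -0.031, 1.426], 'rotation': [-0.047, 0.046, 0.714, -0.697]}
lock_top scene [([176.0, 247.8], 0.87), ([192.8, 275.5], 0.81), ([185.9, 215.2], 0.75), ([163.6, 222.4], 0.57)]
lock_top top [([245.2, 393.2], 0.78), ([245.7, 350.7], 0.72), ([209.9, 361.1], 0.66), ([248.4, 317.8], 0.65), ([290.5, 313.6], 0.17)]
  tri [ 0.4443 -0.3012  0.0019] 0.0751
lock_body scene [([199
[... 297 characters left out ...]
scene [([293.1, 451.8], 0.62)]
dial_grip top [([228.3, 256.3], 0.68)]
  tri [ 0.4753  0.2325 -0.021 ] 0.3912
corner scene [([276.0, 310.5], 0.82)]
corner top [([192.8, 216.4], 0.91)]
  tri [0.624  0.1509 0.0046] 0.0006
jig scene [([168.3, 186.1], 0.45)]
jig top [([214.7, 235.4], 0.7)]
  tri [ 0.6497 -0.0067  0.2695] 0.2847
long_stop scene [([264.9, 293.3], 0.66)]
long_stop top [([191.9, 234.5], 0.81)]
  tri [0.6257 0.0994 0.008 ] 0.0023
short_stop scene [([286.6, 237.8], 0.46)]
short_stop top [([206.6, 206.3], 0.53)]
  tri [ 0.673   0.1098 -0.008 ] 0.2213
padlock scene [([216.3, 194.7], 0.81)]
padlock top [([176.8, 355.3], 0.62), ([213.7, 233.9], 0.32)]
  tri [ 0.662  -0.2368 -0.0032] 0.0018
```

```bash
python3 - <<'E'
import cv2
a=cv2.imread("pics/top0.png");cv2.imwrite("pics/topc.png",cv2.resize(a[140:300,160:430],None,fx=2.96,fy=2.96,interpolation=cv2.INTER_CUBIC))
a=cv2.imread("pics/scene0.png");cv2.imwrite("pics/scc.png",cv2.resize(a[130:350,150:400],None,fx=2.7,fy=2.7,interpolation=cv2.INTER_CUBIC))
E
```

```text
(no output)
```

View pics/topc.png

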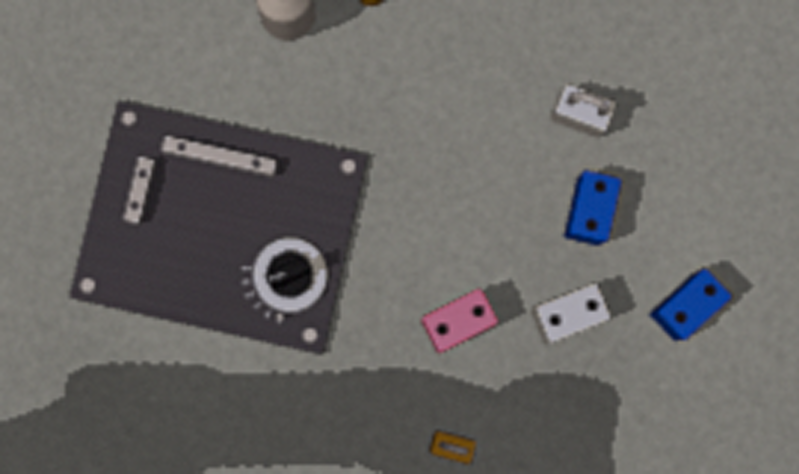

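View pics/scc.png

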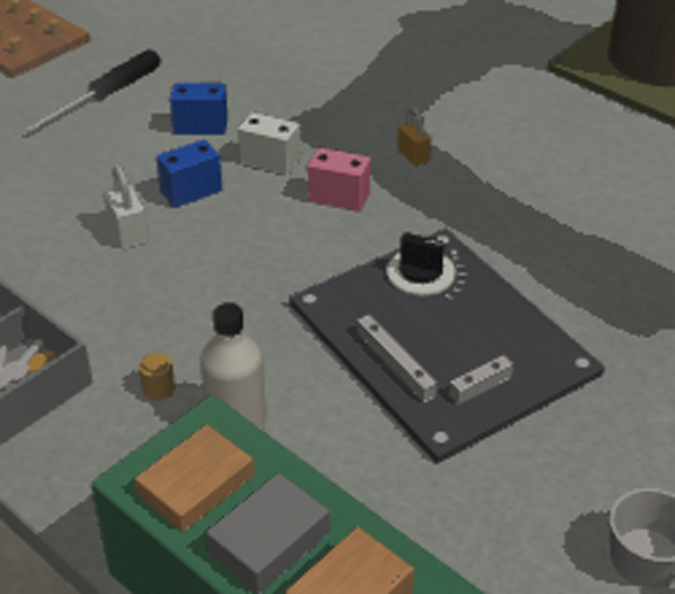

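The white lock body stands between the pink and blue ones: about (245,354) in top and (176,248) in scene. The knob's line points image-left, so q is about 1 rad. Next I fit the jig, lock and knob.

```bash
cat > fit.py <<'E'
from h import *
from scipy.optimize import least_squares
T=r.snapshot("top");S=r.snapshot("scene")
def sub(c,pts,w=3):
    g=cv2.cvtColor(c["img"],cv2.COLOR_RGB2GRAY)
    p=np.array([[p[1],p[0]] for p in pts],np.float32).reshape(-1,1,2)
    return cv2.cornerSubPix(g,p,(w,w),(-1,-1),(3,30,.01)).reshape(-1,2)[:,::-1]
J=np.array([[95,120,12],[95,-120,12],[-95,-120,12],[-95,120,12]])/1e3
tp=sub(T,[(173.8,200.5),(191.7,285.3),(259.3,270.8),(240.3,184.3)])
sp=np.array([(300,311.9),(239.5,257.8),(215.2,315.6),(266,374)])
def W(x,P): c,s=np.cos(x[2]),np.sin(x[2]); return np.c_[x[0]+c*P[:,0]-s*P[:,1],x[1]+s*P[:,0]+c*P[:,1],P[:,2]]
def f(x,a=1,b=.5):
    w=W(x,J);return np.r_[np.ravel([a*(proj(T,p)-q) for p,q in zip(w,tp)]),np.ravel([b*(proj(S,p)-q) for p,q in zip(w,sp)])]
for a,b in((1,.5),(1,0),(0,1)):
    o=least_squares(f,[.58,.05,-.2],args=(a,b));print("jig",o.x.round(4),np.round(o.fun,1))
    if a and b: x=o.x
K=W(x,np.array([[37,40,62],[55,70,12],[-30,-75,56],[-30,-75,49]])/1e3);print("seat top,corner,dial",K.round(4))
print("corner via net",onz(T,192.8,216.4,.012).round(4))
# holes
def holes(c,r0,r1,c0,c1,th):
    g=cv2.cvtColor(c["img"],cv2.COLOR_RGB2GRAY)[r0:r1,c0:c1]
    h=cv2.cvtColor(c["img"],cv2.COLOR_RGB2HSV)[r0:r1,c0:c1]
    m=(g<th).astype(np.uint8);n,l,st,ce=cv2.connectedComponentsWithStats(m)
    return [(st[i,4],(ce[i][::-1]+[r0,c0]).round(2).tolist()) for i in range(1,n)]
print(holes(T,240,255,342,366,60));print(holes(S,165,195,235,265,60))
print(T["img"][236:258,338:370].mean(2).astype(int))
g=T["img"][215:250,240:275].mean(2).astype(int);print(g)
E
python3 fit.py
```

```text
jig [ 0.5575  0.1024 -0.2332] [-2.6 -0.5 -0.1 -1.2  0.8 -0.9  1.3  0.1 -1.6 -0.4 -0.8 -1.1 -1.5 -1.
 -1.4 -0.5]
jig [ 0.5571  0.1006 -0.2303] [-2.3  0.  -0.1 -0.7  0.9 -0.2  1.5  0.8 -0.  -0.  -0.  -0.  -0.  -0.
 -0.  -0. ]
jig [ 0.5621  0.111  -0.2469] [-0.  -0.  -0.  -0.  -0.  -0.  -0.  -0.  -0.2 -0.1  0.2 -0.9 -0.9  0.2
  0.5  0.8]
seat top,corner,dial [[0.6027 0.1328 0.062 ]
 [0.6271 0.1578 0.012 ]
 [0.5109 0.0364 0.056 ]
 [0.5109 0.0364 0.049 ]]
corner via net [0.6231 0.1497 0.012 ]
[(np.int32(5), [242.8, 359.6]), (np.int32(7), [247.71, 347.0])]
[(np.int32(4), [174.5, 243.5]), (np.int32(2), [177.0, 254.5])]
[[121 120 118 118 118 119 119 118 118 119 121 122 122 117 118 119 118 114
  115 115 121 150 156 142  70  74  75  75  72  74  74  75]
 [118 119 119 116 115 119 120 118 118 119 121 123 123 118 116 117 113 100
  126 156 161 169 172 158  91  74  75  77  73  72  74  77]
 [120 120 118 117 117 122 122 120 118 120 120 119 117 110 101 117 150 155
  162 169 170 171 172 167 132  80  76  76  72  69  75  77]
 [121 121 120 120 119 122 123 120 118 118 115 110  98 121 150 160 169 171
  170 1
[... 1938 characters left out ...]
6 101 143 171 169 163 136 114 122 115 116 116 115
  114 112 112 113 115 116 118 116 115 116 120 120 118 117]
 [117 118 121 120 115  99  92 115 142 123 125 116 107 114 117 117 117 116
  114 115 112 111 112 117 116 117 117 118 120 118 116 114]
 [120 118 120 120 120 112 103 111 119 111 113 113 115 116 119 118 118 114
  113 117 117 115 113 114 118 118 118 120 119 117 114 114]
 [120 119 118 119 121 119 113 113 115 117 114 115 118 119 119 116 116 116
  115 115 118 119 116 117 119 119 120 119 119 114 116 119]]
[[ 58  59  61 ...  58  59  60]
 [ 60  61  59 ...  57  57  60]
 [ 59  58  59 ...  58  59  57]
 ...
 [ 59  57  59 ...  71  71  90]
 [ 57  58  57 ...  72  87 116]
 [ 58  57  57 ...  75  91 123]]
```

```bash
cat > fit2.py <<'E'
from h import *
def go(n,box):
    c=r.snapshot(n);g=c["img"].astype(int).mean(2);h=c["img"].astype(int)
    r0,r1,c0,c1=box
    print(n,"plate gray",g[(220,)[0],200] if n=="top" else g[270,330])
    m=np.zeros(g.shape,np.uint8);m[r0:r1,c0:c1]=(g[r0:r1,c0:c1]<67)
    m=cv2.morphologyEx(m,cv2.MORPH_OPEN,np.ones((3,3)))
    k,_=cv2.findContours(m,cv2.RETR_EXTERNAL,cv2.CHAIN_APPROX_NONE);k=max(k,key=cv2.contourArea)
    w=np.array([onz(c,p[0][1],p[0][0],.012)[:2] for p in k])
    hull=cv2.convexHull((w*1000).astype(np.float32))
    (x,y),(a,b),t=cv2.minAreaRect(hull);print(n,"rect",x,y,a,b,t)
    return c,m
T,mt=go("top",(165,268,180,292));S,ms=go("scene",(212,305,255,378))
cv2.imwrite("pics/m.png",np.hstack([mt[160:270,170:300],ms[205:315,250:380]])*255)
# knob bar & white line, bright stop blobs
for nm,(r0,r1,c0,c1) in dict(long=(182,202,212,257),short=(190,220,198,216)).items():
    g=T["img"].mean(2)[r0:r1,c0:c1];k=(g>125).astype(np.uint8)
    n,l,st,ce=cv2.connectedComponentsWithStats(cv2.morphologyEx(k,cv2.MORPH_CLOSE,np.ones((3,3))));i=1+st[1:,4].argmax()
    pts=np.argwhere(l==i)+[r0,c0]; w=np.array([onz(T,*p,.030)[:2] for p in pts])
    print(nm,w.mean(0).round(4),[np.round(v,4) for v in cv2.minAreaRect((w*1000).astype(np.float32))])
def wc(c,r0,r1,c0,c1,hi=168):
    g=c["img"].mean(2)[r0:r1,c0:c1];w=np.clip(hi-10-g,0,None);rr,cc=np.mgrid[r0:r1,c0:c1];return (w*rr).sum()/w.sum(),(w*cc).sum()/w.sum()
a=wc(T,241,246,356,363);b=wc(T,246,251,344,351)
A=onz(T,*a,.05);B=onz(T,*b,.05);print("top holes",a,b,A,B,"mid",(A+B)/2,"dist",np.linalg.norm(A-B),"ang",np.degrees(np.arctan2(*(A-B)[1::-1])))
g=S["img"].mean(2).astype(int);print(g[170:182,238:262])
mid=[np.mean([a[0],b[0]]),np.mean([a[1],b[1]])]
print("tri",tri(T,mid,S,(175.75,249)))
g=T["img"].mean(2).astype(int)
for row in g[220:246,244:272]:print(*row)
E
python3 fit2.py
```

```text
top plate gray 60.0
top rect 558.1294555664062 102.06513977050781 239.97647094726562 189.1138458251953 76.09922790527344
scene plate gray 96.66666666666667
scene rect 564.7588500976562 103.475341796875 257.65484619140625 193.68922424316406 76.22824096679688
long [0.6212 0.0997] [array([621.4101, 101.0172]), array([103.1982,  12.4844]), np.float64(75.992)]
short [0.593  0.1741] [array([591.463 , 174.6088]), array([12.4459, 58.1477]), np.float64(76.7719)]
top holes (np.float64(242.64274137531837), np.float64(359.6043065524427)) (np.float64(247.6815776815777), np.float64(347.06253006253)) [ 0.47501167 -0.23254485  0.05      ] [ 0.46252729 -0.19891122  0.05      ] mid [ 0.46876948 -0.21572803  0.05      ] dist 0.03587591059459186 ang -69.63571283228522
[[119 120 121 120 120 122 120 121 122 120 117 116 115 117 120 119 119 118
  117 117 119 119 118 116]
 [119 121 122 120 121 134 108 117 119 117 116 117 116 118 120 120 118 116
  117 118 120 120 118 116]
 [123 120 120 120 142 170 173 161 156 137 109 118 122 118 118 117 118 118
  117 118 117 118  85  76]
 [121 120 120 133 167 171 170 171 173 
[... 2724 characters left out ...]
 173 171 144 62 37 56
111 105 65 112 170 173 172 171 152 109 62 36 34 25 27 25 37 75 130 162 174 172 174 161 96 42 52 59
77 70 53 77 134 172 173 172 171 164 151 122 114 90 88 96 130 159 169 173 172 173 165 122 64 50 57 60
57 53 52 60 89 141 172 174 172 172 171 165 165 161 162 161 167 172 172 172 173 164 122 69 54 57 58 58
55 57 76 97 75 90 135 169 173 173 173 172 172 171 172 171 172 172 172 173 163 117 72 54 57 57 59 58
55 73 104 91 61 55 74 112 149 171 173 172 173 172 173 172 174 172 168 146 105 69 55 57 58 59 59 56
56 62 74 63 54 53 62 77 86 109 135 154 170 172 170 169 159 126 99 83 61 55 58 56 58 57 58 55
55 55 56 55 54 75 103 77 52 60 82 87 96 99 97 97 90 71 56 55 55 56 58 59 58 60 59 56
```

```bash
python3 -c "
import cv2
a=cv2.imread('pics/m.png');b=cv2.imread('pics/top0.png')[160:270,170:300]
cv2.imwrite('pics/mm.png',cv2.vconcat([cv2.resize(a,None,fx=3,fy=3,interpolation=0),cv2.resize(cv2.hconcat([b,b]),None,fx=3,fy=3,interpolation=cv2.INTER_CUBIC)])[:600]) "
```

```text
(no output)
```

View pics/mm.png

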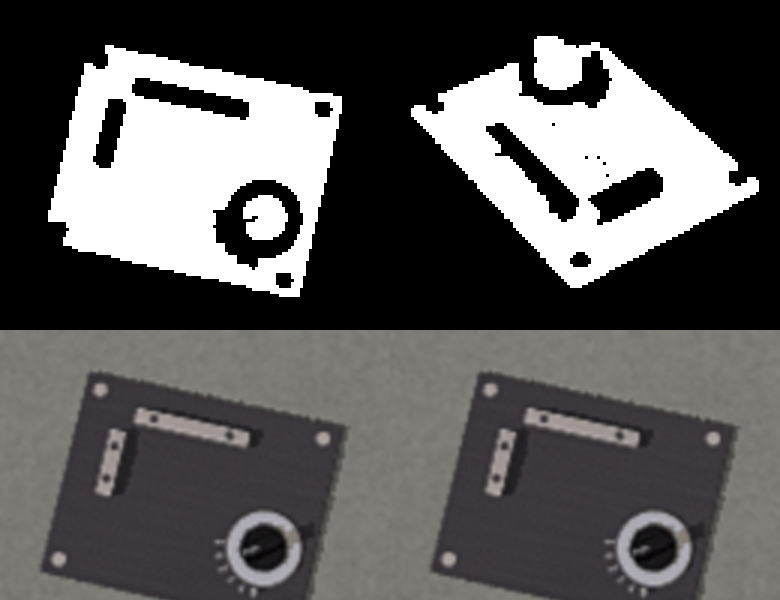

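Top mask gives 240 x 189 mm, matching the plate. The two stop bars and the net's corner agree within about 2 mm. That gives:
- jig at (0.558, 0.103), yaw -13.9°
- lock at (0.469, -0.216), yaw 20.4°, triangulated top at 47 mm (text says 50 mm)
- bar direction about 115°, so q ≈ 0.9 rad

Next, a step calculator.

```bash
cat > go.py <<'E'
# usage: go.py x y z yangle(deg)  -> shift in tool axes (units) after the twist, and twist units
import sys;from h import *
x,y,z,a=map(float,sys.argv[1:])
s=r.get_state();M=R.from_quat(s["eef_rot"]).as_matrix()
ya=np.degrees(np.arctan2(M[1,1],M[0,1]));d=(ya-a+90)%180-90
p=np.array([x,y,z])-s["tool_pos"]
M2=M@R.from_euler("z",d,degrees=True).as_matrix()
print("t",round(float(s["clock"]),2),"pos",s["tool_pos"].round(4),"yang",ya.round(1),"tilt",np.degrees(np.arccos(-M[2,2])).round(2),"F",np.round(s["contact_force"],1),"op",round(float(s["opening"]),3))
print("twist units",round(d/6,2),"shift units now",(M.T@p/.04).round(2),"after twist",(M2.T@p/.04).round(2),"q7",s["q"][6].round(2))
E
python3 go.py .511 .037 .15 25
```

```text
t 1.1 pos [0.249  0.5733 0.2388] yang 66.5 tilt 0.01 F [0.1 0.3 0.2] op 1.001
twist units 6.92 shift units now [-11.35  -9.69   2.22] after twist [-14.92   0.27   2.22] q7 -0.22
```

```bash
python3 -m jog '[{"translation":[0,0,0],"twist":1,"claw":60},{"translation":[0,0,0],"twist":1,"claw":60},{"translation":[0,0,0],"twist":1,"claw":60},{"translation":[0,0,0],"twist":1,"claw":60},{"translation":[0,0,0],"twist":1,"claw":60},{"translation":[0,0,0],"twist":1,"claw":60},{"translation":[0,0,0],"twist":0.9,"claw":60}]' 15 && python3 -m jog '[{"translation":[-0.8,0,0],"twist":0,"claw":60},{"translation":[-0.8,0,0],"twist":0,"claw":60},{"translation":[-0.8,0,0],"twist":0,"claw":60},{"translation":[-0.8,0,0],"twist":0,"claw":60},{"translation":[-0.8,0,0],"twist":0,"claw":60},{"translation":[-0.8,0,0],"twist":0,"claw":60},{"translation":[-0.8,0,0],"twist":0,"claw":60},{"translation":[-0.8,0,0],"twist":0,"claw":60},{"translation":[-0.8,0,0],"twist":0,"claw":60},{"translation":[-0.8,0,0],"twist":0,"claw":60},{"translation":[-0.8,0,0],"twist":0,"claw":60},{"translation":[-0.8,0,0],"twist":0,"claw":60},{"translation":[-0.8,0,0],"twist":0,"claw":60},{"translation":[-0.8,0,0],"twist":0,"claw":60},{"translation":[-0.8,0,0],"twist":0,"claw":60},{"translation":[-0.8,0,0],"twist":0,"claw":60},{"translation":[-0.8,0,0],"twist":0,"claw":60},{"translation":[-0.8,0,0],"twist":0,"claw":60},{"translation":[-0.5,0,0],"twist":0,"claw":60},{"translation":[0,0,0],"twist":0,"claw":60}]'; python3 go.py .511 .037 .10 25
```

```text
clock: 1.68
tool_pos: [0.2489, 0.5733, 0.2388]
eef_rot: [0.539, 0.843, 0.0, -0.0]
contact_force: [0.4, 0.6, 0.7]
opening: 0.597
clock: 3.35
tool_pos: [0.504, 0.0281, 0.2389]
eef_rot: [0.54, 0.842, -0.001, 0.002]
contact_force: [-0.3, -0.4, 0.4]
opening: 0.597
t 3.35 pos [0.504  0.0281 0.2389] yang 24.6 tilt 0.2 F [-0.3 -0.4  0.4] op 0.597
twist units -0.06 shift units now [0.14 0.25 3.47] after twist [0.14 0.25 3.47] q7 0.22
```

```bash
python3 -m jog '[{"translation":[0.14,0.25,0.5],"twist":0,"claw":60},{"translation":[0,0,0.8],"twist":0,"claw":60},{"translation":[0,0,0.8],"twist":0,"claw":60},{"translation":[0,0,0.8],"twist":0,"claw":60},{"translation":[0,0,0.6],"twist":0,"claw":60},{"translation":[0,0,0],"twist":0,"claw":60},{"translation":[0,0,0],"twist":0,"claw":60}]'; python3 go.py .511 .037 .03 25; python3 - <<'E'
from h import *
c=r.snapshot("scene");cv2.imwrite("pics/s1.png",cv2.resize(c["img"][130:300,230:400,::-1],None,fx=3.5,fy=3.5,interpolation=cv2.INTER_CUBIC))
E
```

```text
clock: 3.93
tool_pos: [0.5079, 0.0439, 0.0982]
eef_rot: [0.536, 0.844, -0.001, -0.001]
contact_force: [-0.2, -0.5, 0.4]
opening: 0.603
t 3.93 pos [0.5079 0.0439 0.0982] yang 25.2 tilt 0.14 F [-0.2 -0.5  0.4] op 0.603
twist units 0.03 shift units now [-0.19  0.    1.71] after twist [-0.19  0.    1.71] q7 0.18
```

View pics/s1.png

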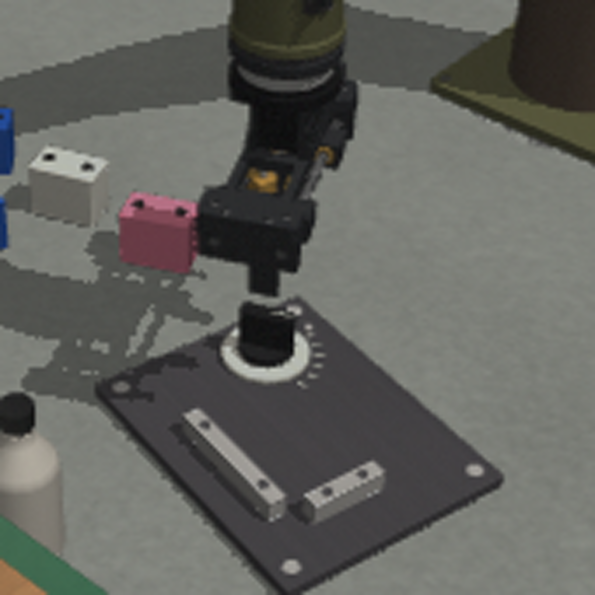

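The finger sits directly over the bar (crop 265,280 above 268,320) and square to it. Descending, then gripping.

```bash
python3 -m jog '[{"translation":[-0.19,0,0.5],"twist":0,"claw":60},{"translation":[0,0,0.6],"twist":0,"claw":60},{"translation":[0,0,0.6],"twist":0,"claw":60},{"translation":[0,0,0],"twist":0,"claw":60},{"translation":[0,0,0],"twist":0,"claw":60}]';python3 -m jog '[{"translation":[0,0,0],"twist":0,"claw":0},{"translation":[0,0,0],"twist":0,"claw":0},{"translation":[0,0,0],"twist":0,"claw":0},{"translation":[0,0,0],"twist":0,"claw":0},{"translation":[0,0,0],"twist":0,"claw":0},{"translation":[0,0,0],"twist":0,"claw":0}]' 15; python3 go.py .511 .037 .03 76
```

```text
clock: 4.4
tool_pos: [0.5124, 0.0364, 0.0318]
eef_rot: [0.536, 0.844, 0.0, 0.0]
contact_force: [-0.3, -0.1, 0.1]
opening: 0.602
clock: 4.9
tool_pos: [0.5131, 0.0365, 0.0312]
eef_rot: [0.536, 0.844, 0.001, 0.001]
contact_force: [5.4, 2.8, 0.0]
opening: 0.169
t 4.9 pos [0.5131 0.0365 0.0312] yang 25.1 tilt 0.17 F [5.4 2.8 0. ] op 0.169
twist units -8.48 shift units now [ 0.03 -0.04  0.03] after twist [ 0.05 -0.    0.03] q7 0.18
```

```bash
python3 -m jog '[{"translation":[0,-0.03,0],"twist":-0.8,"claw":0},{"translation":[0,0,0],"twist":-0.8,"claw":0},{"translation":[0,0,0],"twist":-0.8,"claw":0},{"translation":[0,0,0],"twist":-0.8,"claw":0},{"translation":[0,0,0],"twist":-0.8,"claw":0},{"translation":[0,0,0],"twist":-0.8,"claw":0},{"translation":[0,0,0],"twist":-0.8,"claw":0},{"translation":[0,0,0],"twist":-0.8,"claw":0},{"translation":[0,0,0],"twist":-0.8,"claw":0},{"translation":[0,0,0],"twist":-0.8,"claw":0},{"translation":[0,0,0],"twist":0,"claw":0},{"translation":[0,0,0],"twist":0,"claw":0}]'; python3 go.py .511 .037 .03 76; python3 -c "
from h import *;print(r.get_state()['moment'])"
```

```text
clock: 5.9
tool_pos: [0.5157, 0.0396, 0.0312]
eef_rot: [0.145, 0.989, 0.004, 0.004]
contact_force: [6.7, 5.9, -3.5]
opening: 0.159
t 5.9 pos [0.5157 0.0396 0.0312] yang 73.3 tilt 0.68 F [ 6.7  5.9 -3.5] op 0.159
twist units -0.45 shift units now [ 0.09 -0.1   0.03] after twist [ 0.1  -0.09  0.03] q7 0.63
[ 1.02348535 -1.19336854  0.02923042]
```

```bash
python3 -m jog '[{"translation":[-0.03,0.08,0],"twist":-0.5,"claw":0},{"translation":[0,0,0],"twist":-0.5,"claw":0},{"translation":[0,0,0],"twist":0,"claw":0},{"translation":[0,0,0],"twist":0,"claw":0}]'; python3 go.py .511 .037 .03 76; python3 -c "
from h import *;print(r.get_state()['moment'])"; python3 -m jog '[{"translation":[0,0.05,0],"twist":-0.5,"claw":0},{"translation":[0,0,0],"twist":-0.5,"claw":0},{"translation":[0,0,0],"twist":0,"claw":0},{"translation":[0,0,0],"twist":0,"claw":0}]'; python3 go.py .511 .037 .03 76; python3 -c "
from h import *;print(r.get_state()['moment'])"
```

```text
clock: 6.23
tool_pos: [0.5156, 0.0399, 0.0312]
eef_rot: [0.096, 0.995, 0.002, 0.002]
contact_force: [4.7, 2.4, 0.2]
opening: 0.162
t 6.23 pos [0.5156 0.0399 0.0312] yang 79.0 tilt 0.36 F [4.7 2.4 0.2] op 0.162
twist units 0.5 shift units now [ 0.1  -0.09  0.03] after twist [ 0.1  -0.1   0.03] q7 0.69
[ 0.60003689 -0.94102745 -0.33402651]
clock: 6.57
tool_pos: [0.515, 0.0401, 0.0311]
eef_rot: [0.044, 0.999, 0.0, 0.002]
contact_force: [5.6, 0.2, 2.2]
opening: 0.175
t 6.57 pos [0.515  0.0401 0.0311] yang 84.9 tilt 0.18 F [5.6 0.2 2.2] op 0.175
twist units 1.48 shift units now [ 0.09 -0.09  0.03] after twist [ 0.08 -0.1   0.03] q7 0.74
[ 0.01446041 -1.10596328 -0.46071131]
```

```bash
python3 -m jog '[{"translation":[0,0,0],"twist":0,"claw":60},{"translation":[0,0,0],"twist":0,"claw":60},{"translation":[0,0,0],"twist":0,"claw":60},{"translation":[0,0,0],"twist":0,"claw":60},{"translation":[0,0,-0.5],"twist":0,"claw":60},{"translation":[0,0,-0.9],"twist":0,"claw":60},{"translation":[0,0,-0.9],"twist":0,"claw":60},{"translation":[0,0,-0.9],"twist":0,"claw":60},{"translation":[0,0,-0.9],"twist":0,"claw":60},{"translation":[0,0,0],"twist":0,"claw":60}]'; python3 go.py .469 -.216 .16 20.4
```

```text
clock: 7.4
tool_pos: [0.5159, 0.0411, 0.2002]
eef_rot: [0.043, 0.999, 0.001, 0.005]
contact_force: [0.4, 0.5, 0.1]
opening: 0.599
t 7.4 pos [0.5159 0.0411 0.2002] yang 85.1 tilt 0.54 F [0.4 0.5 0.1] op 0.599
twist units 10.78 shift units now [ 0.63 -6.51  0.98] after twist [-5.61 -3.35  0.98] q7 0.9
```

```bash
python3 -m jog '[{"translation":[0,-0.8,0],"twist":0,"claw":60},{"translation":[0,-0.8,0],"twist":0,"claw":60},{"translation":[0,-0.8,0],"twist":0,"claw":60},{"translation":[0,-0.8,0],"twist":0,"claw":60},{"translation":[0,-0.8,0],"twist":0,"claw":60},{"translation":[0,-0.8,0],"twist":0,"claw":60},{"translation":[0,-0.8,0],"twist":0,"claw":60},{"translation":[0.3,-0.5,0],"twist":0,"claw":60}]';python3 -m jog '[{"translation":[0,0,0],"twist":1,"claw":60},{"translation":[0,0,0],"twist":1,"claw":60},{"translation":[0,0,0],"twist":1,"claw":60},{"translation":[0,0,0],"twist":1,"claw":60},{"translation":[0,0,0],"twist":1,"claw":60},{"translation":[0,0,0],"twist":1,"claw":60},{"translation":[0,0,0],"twist":1,"claw":60},{"translation":[0,0,0],"twist":1,"claw":60},{"translation":[0,0,0],"twist":1,"claw":60},{"translation":[0,0,0],"twist":1,"claw":60},{"translation":[0,0,0],"twist":0.8,"claw":60},{"translation":[0,0,0],"twist":0,"claw":60}]'; python3 go.py .469 -.216 .12 20.4
python3 - <<'E'
from h import *
T=r.snapshot("top")["img"][:,:,::-1];S=r.snapshot("scene")["img"][:,:,::-1]
a=cv2.resize(T[165:275,175:305],(780,660),interpolation=cv2.INTER_CUBIC)[300:,380:]
b=cv2.resize(S[110:260,200:345],None,fx=2.6,fy=2.6,interpolation=cv2.INTER_CUBIC)
cv2.imwrite("pics/k.png",cv2.hconcat([cv2.resize(a,(390,350)),cv2.resize(b,(377,350))]))
E
```

```text
clock: 8.07
tool_pos: [0.4807, -0.2056, 0.1938]
eef_rot: [0.044, 0.999, -0.001, 0.0]
contact_force: [0.6, -0.8, -0.0]
opening: 0.599
clock: 9.07
tool_pos: [0.4797, -0.2014, 0.194]
eef_rot: [0.572, 0.82, -0.001, -0.001]
contact_force: [0.5, -0.3, -0.9]
opening: 0.6
t 9.07 pos [ 0.4797 -0.2014  0.194 ] yang 20.2 tilt 0.13 F [ 0.5 -0.3 -0.9] op 0.6
twist units -0.03 shift units now [-0.25 -0.37  1.85] after twist [-0.25 -0.37  1.85] q7 0.52
```

View pics/k.png

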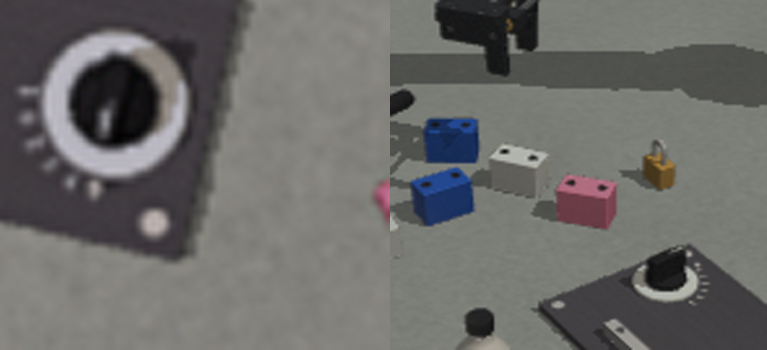

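The knob's white line now points to the pin (left crop, line at 105,120, pin at 95,190), so it is at zero. Next, the lock.

```bash
python3 -m jog '[{"translation":[-0.25,-0.37,0],"twist":0,"claw":62},{"translation":[0,0,0.8],"twist":0,"claw":62},{"translation":[0,0,0.8],"twist":0,"claw":62},{"translation":[0,0,0.6],"twist":0,"claw":62},{"translation":[0,0,0],"twist":0,"claw":62},{"translation":[0,0,0],"twist":0,"claw":62}]'; python3 go.py .469 -.216 .024 20.4
```

```text
clock: 9.67
tool_pos: [0.4693, -0.2159, 0.1059]
eef_rot: [0.571, 0.821, -0.0, -0.002]
contact_force: [-0.0, 0.8, 0.4]
opening: 0.62
t 9.67 pos [ 0.4693 -0.2159  0.1059] yang 20.4 tilt 0.18 F [-0.   0.8  0.4] op 0.62
twist units 0.0 shift units now [-0.   -0.    2.05] after twist [-0.   -0.    2.05] q7 0.51
```

```bash
python3 -m jog '[{"translation":[0,0,0.5],"twist":0,"claw":62},{"translation":[0,0,0.5],"twist":0,"claw":62},{"translation":[0,0,0.5],"twist":0,"claw":62},{"translation":[0,0,0.5],"twist":0,"claw":62},{"translation":[0,0,0],"twist":0,"claw":62},{"translation":[0,0,0],"twist":0,"claw":62}]';  python3 go.py .469 -.216 .024 20.4; python3 -m jog '[{"translation":[0,0,0],"twist":0,"claw":0},{"translation":[0,0,0],"twist":0,"claw":0},{"translation":[0,0,0],"twist":0,"claw":0},{"translation":[0,0,0],"twist":0,"claw":0},{"translation":[0,0,0],"twist":0,"claw":0},{"translation":[0,0,0],"twist":0,"claw":0}]' 25;python3 go.py .469 -.216 .024 20.4
```

```text
clock: 10.17
tool_pos: [0.4707, -0.2164, 0.0276]
eef_rot: [0.571, 0.821, 0.0, 0.0]
contact_force: [0.7, -0.1, 0.0]
opening: 0.618
t 10.17 pos [ 0.4707 -0.2164  0.0276] yang 20.4 tilt 0.03 F [ 0.7 -0.1  0. ] op 0.618
twist units -0.01 shift units now [ 0.02 -0.04  0.09] after twist [ 0.03 -0.04  0.09] q7 0.49
clock: 10.67
tool_pos: [0.4709, -0.2167, 0.0281]
eef_rot: [0.571, 0.821, 0.0, 0.001]
contact_force: [-0.6, 0.4, 8.5]
opening: 0.408
t 10.67 pos [ 0.4709 -0.2167  0.0281] yang 20.3 tilt 0.12 F [-0.6  0.4  8.5] op 0.408
twist units -0.01 shift units now [ 0.03 -0.04  0.1 ] after twist [ 0.03 -0.04  0.1 ] q7 0.49
```

Opening 35.9 mm matches the 36 mm thickness. I'll regrip about 5 mm lower so the push acts closer to the stops.

```bash
python3 -m jog '[{"translation":[0,0,0],"twist":0,"claw":60},{"translation":[0,0,0],"twist":0,"claw":60},{"translation":[0,0,0],"twist":0,"claw":60},{"translation":[0,0,0.13],"twist":0,"claw":60},{"translation":[0,0,0],"twist":0,"claw":60},{"translation":[0,0,0],"twist":0,"claw":60}]';  python3 -m jog '[{"translation":[0,0,0],"twist":0,"claw":0},{"translation":[0,0,0],"twist":0,"claw":0},{"translation":[0,0,0],"twist":0,"claw":0},{"translation":[0,0,0],"twist":0,"claw":0},{"translation":[0,0,0],"twist":0,"claw":0},{"translation":[0,0,0],"twist":0,"claw":0}]' 30;python3 go.py .469 -.216 .024 20.4; python3 -m jog '[{"translation":[0,0,-0.3],"twist":0,"claw":0},{"translation":[0,0,-0.8],"twist":0,"claw":0},{"translation":[0,0,-0.8],"twist":0,"claw":0},{"translation":[0,0,-0.8],"twist":0,"claw":0},{"translation":[0,0,0],"twist":0,"claw":0},{"translation":[0,0,0],"twist":0,"claw":0}]'; python3 go.py .58 .105 .13 -13.9
```

```text
clock: 11.17
tool_pos: [0.4699, -0.2162, 0.021]
eef_rot: [0.571, 0.821, -0.0, -0.0]
contact_force: [0.1, 0.3, 0.6]
opening: 0.597
clock: 11.67
tool_pos: [0.4703, -0.2163, 0.0215]
eef_rot: [0.571, 0.821, 0.0, 0.0]
contact_force: [0.6, 1.0, -1.4]
opening: 0.402
t 11.67 pos [ 0.4703 -0.2163  0.0215] yang 20.3 tilt 0.01 F [ 0.6  1.  -1.4] op 0.402
twist units -0.01 shift units now [ 0.02 -0.03 -0.06] after twist [ 0.02 -0.03 -0.06] q7 0.49
clock: 12.17
tool_pos: [0.471, -0.2169, 0.1315]
eef_rot: [0.571, 0.821, 0.0, 0.002]
contact_force: [-0.6, -0.2, -2.8]
opening: 0.407
t 12.17 pos [ 0.471  -0.2169  0.1315] yang 20.3 tilt 0.22 F [-0.6 -0.2 -2.8] op 0.407
twist units 5.7 shift units now [6.6  5.35 0.04] after twist [8.47 0.71 0.04] q7 0.52
```

```bash
python3 -m jog '[{"translation":[0,0,0],"twist":1,"claw":0},{"translation":[0,0,0],"twist":1,"claw":0},{"translation":[0,0,0],"twist":1,"claw":0},{"translation":[0,0,0],"twist":1,"claw":0},{"translation":[0,0,0],"twist":1,"claw":0},{"translation":[0,0,0],"twist":0.7,"claw":0},{"translation":[0.7,0,0],"twist":0,"claw":0},{"translation":[0.7,0,0],"twist":0,"claw":0},{"translation":[0.7,0,0],"twist":0,"claw":0},{"translation":[0.7,0,0],"twist":0,"claw":0},{"translation":[0.7,0,0],"twist":0,"claw":0},{"translation":[0.7,0,0],"twist":0,"claw":0},{"translation":[0.7,0,0],"twist":0,"claw":0},{"translation":[0.7,0,0],"twist":0,"claw":0},{"translation":[0.7,0,0],"twist":0,"claw":0},{"translation":[0.7,0,0],"twist":0,"claw":0},{"translation":[0.7,0.3,0],"twist":0,"claw":0},{"translation":[0.7,0.4,0],"twist":0,"claw":0},{"translation":[0,0,0],"twist":0,"claw":0},{"translation":[0,0,0],"twist":0,"claw":0}]'; python3 go.py .585 .117 .06 -13.9
```

```text
clock: 13.83
tool_pos: [0.5776, 0.1053, 0.1278]
eef_rot: [0.786, 0.618, -0.001, -0.001]
contact_force: [-0.8, -0.4, -2.0]
opening: 0.405
t 13.83 pos [0.5776 0.1053 0.1278] yang -13.7 tilt 0.11 F [-0.8 -0.4 -2. ] op 0.405
twist units 0.04 shift units now [0.33 0.11 1.69] after twist [0.33 0.11 1.69] q7 -0.32
```

```bash
python3 -m jog '[{"translation":[0.33,0.11,0],"twist":0.04,"claw":0},{"translation":[0,0,0.7],"twist":0,"claw":0},{"translation":[0,0,0.7],"twist":0,"claw":0},{"translation":[0,0,0.7],"twist":0,"claw":0},{"translation":[0,0,0],"twist":0,"claw":0},{"translation":[0,0,0],"twist":0,"claw":0}]'; python3 go.py .585 .117 .036 -13.9;python3 - <<'E'
from h import *
T=r.snapshot("top")["img"][:,:,::-1];S=r.snapshot("scene")["img"][:,:,::-1]
cv2.imwrite("pics/p.png",cv2.resize(S[190:300,245:365],None,fx=5,fy=5,interpolation=cv2.INTER_CUBIC))
E
```

```text
clock: 14.33
tool_pos: [0.583, 0.1132, 0.0439]
eef_rot: [0.789, 0.614, -0.003, -0.001]
contact_force: [0.2, 0.1, -2.3]
opening: 0.408
t 14.33 pos [0.583  0.1132 0.0439] yang -14.2 tilt 0.34 F [ 0.2  0.1 -2.3] op 0.408
twist units -0.05 shift units now [0.11 0.03 0.2 ] after twist [0.11 0.03 0.2 ] q7 -0.32
```

View pics/p.png

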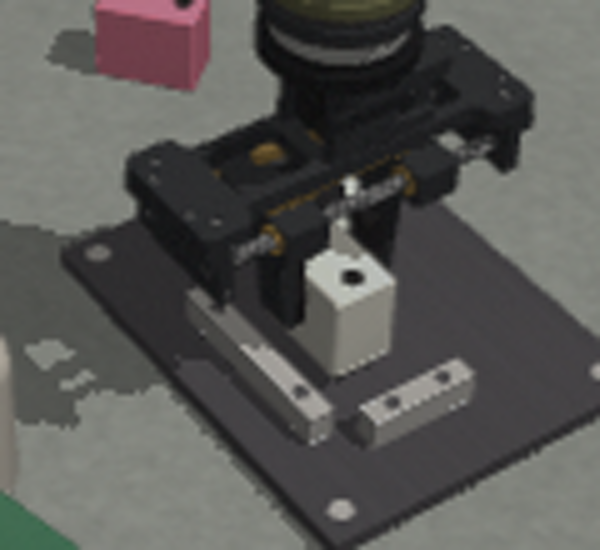

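The lock is upright above the plate, inside the corner and parallel to both stops, with the finger above the long stop. Lowering to contact.

```bash
python3 -m jog '[{"translation":[0,0,0.1],"twist":-0.05,"claw":0},{"translation":[0,0,0.1],"twist":0,"claw":0},{"translation":[0,0,0],"twist":0,"claw":0},{"translation":[0,0,0],"twist":0,"claw":0}]'; python3 go.py .585 .117 .0335 -13.9;python3 -m jog '[{"translation":[0,0,0.05],"twist":0,"claw":0},{"translation":[0,0,0.02],"twist":0,"claw":0},{"translation":[0,0,0],"twist":0,"claw":0},{"translation":[0,0,0],"twist":0,"claw":0}]'; python3 go.py .585 .117 .0335 -13.9
```

```text
clock: 14.77
tool_pos: [0.5855, 0.115, 0.0379]
eef_rot: [0.787, 0.617, 0.0, 0.0]
contact_force: [0.1, 0.2, -2.4]
opening: 0.409
t 14.77 pos [0.5855 0.115  0.0379] yang -13.8 tilt 0.03 F [ 0.1  0.2 -2.4] op 0.409
twist units 0.01 shift units now [ 0.05 -0.02  0.11] after twist [ 0.05 -0.02  0.11] q7 -0.31
clock: 15.1
tool_pos: [0.5854, 0.1149, 0.0347]
eef_rot: [0.787, 0.617, -0.0, -0.0]
contact_force: [0.6, 0.3, -1.4]
opening: 0.406
t 15.1 pos [0.5854 0.1149 0.0347] yang -13.8 tilt 0.01 F [ 0.6  0.3 -1.4] op 0.406
twist units 0.01 shift units now [ 0.05 -0.02  0.03] after twist [ 0.05 -0.02  0.03] q7 -0.31
```

```bash
python3 -m jog '[{"translation":[0,0,0.04],"twist":0,"claw":0},{"translation":[0,0,0],"twist":0,"claw":0},{"translation":[0,0,0],"twist":0,"claw":0},{"translation":[0,0,0],"twist":0,"claw":0}]'; python3 go.py .607 .136 .0335 -13.9; python3 -m jog '[{"translation":[0,0.05,0],"twist":0,"claw":0},{"translation":[0,0.05,0],"twist":0,"claw":0},{"translation":[0,0.05,0],"twist":0,"claw":0},{"translation":[0,0.05,0],"twist":0,"claw":0},{"translation":[0,0.05,0],"twist":0,"claw":0},{"translation":[0,0,0],"twist":0,"claw":0},{"translation":[0,0,0],"twist":0,"claw":0}]';python3 go.py .607 .136 .0335 -13.9
```

```text
clock: 15.43
tool_pos: [0.5857, 0.115, 0.0335]
eef_rot: [0.787, 0.617, 0.0, 0.0]
contact_force: [-0.4, -0.5, 3.7]
opening: 0.407
t 15.43 pos [0.5857 0.115  0.0335] yang -13.8 tilt 0.04 F [-0.4 -0.5  3.7] op 0.407
twist units 0.01 shift units now [0.64 0.39 0.  ] after twist [0.64 0.39 0.  ] q7 -0.31
clock: 16.02
tool_pos: [0.5956, 0.1126, 0.0335]
eef_rot: [0.787, 0.617, 0.001, 0.0]
contact_force: [-1.0, 0.0, 4.7]
opening: 0.407
t 16.02 pos [0.5956 0.1126 0.0335] yang -13.8 tilt 0.06 F [-1.   0.   4.7] op 0.407
twist units 0.01 shift units now [0.64 0.14 0.  ] after twist [0.64 0.14 0.  ] q7 -0.31
```

Plate contact about 6 N, and z matches. Next, small steps towards the long stop.

```bash
for i in 1 2 3; do echo; done >/dev/null; python3 -m jog '[{"translation":[0,0.05,0],"twist":0,"claw":0},{"translation":[0,0.05,0],"twist":0,"claw":0},{"translation":[0,0,0],"twist":0,"claw":0},{"translation":[0,0,0],"twist":0,"claw":0}]' | grep -E "pos|force"; python3 -m jog '[{"translation":[0,0.04,0],"twist":0,"claw":0},{"translation":[0,0,0],"twist":0,"claw":0},{"translation":[0,0,0],"twist":0,"claw":0}]' | grep -E "pos|force";python3 -m jog '[{"translation":[0,0.04,0],"twist":0,"claw":0},{"translation":[0,0,0],"twist":0,"claw":0},{"translation":[0,0,0],"twist":0,"claw":0}]' | grep -E "pos|force";python3 go.py .607 .136 .0335 -13.9
```

```text
tool_pos: [0.5983, 0.112, 0.0335]
contact_force: [-2.8, 1.9, 6.8]
tool_pos: [0.5983, 0.112, 0.0335]
contact_force: [-6.3, 1.5, 9.9]
tool_pos: [0.5983, 0.112, 0.0335]
contact_force: [-9.4, 2.4, 13.9]
t 16.85 pos [0.5983 0.112  0.0335] yang -13.8 tilt 0.43 F [-9.4  2.4 13.9] op 0.407
twist units 0.02 shift units now [0.64 0.07 0.  ] after twist [0.64 0.07 0.  ] q7 -0.31
```

Long stop reached; jig x comes out at 36.7 mm against the expected 37. Sliding along it to the short stop, about 21 mm.

```bash
python3 -m jog '[{"translation":[0.06,0,0],"twist":0,"claw":0},{"translation":[0.06,0,0],"twist":0,"claw":0},{"translation":[0.06,0,0],"twist":0,"claw":0},{"translation":[0.06,0,0],"twist":0,"claw":0},{"translation":[0.06,0,0],"twist":0,"claw":0},{"translation":[0.06,0,0],"twist":0,"claw":0},{"translation":[0.04,0,0],"twist":0,"claw":0},{"translation":[0,0,0],"twist":0,"claw":0},{"translation":[0,0,0],"twist":0,"claw":0}]' | grep -E "pos|force|rot"; python3 -m jog '[{"translation":[0.04,0,0],"twist":0,"claw":0},{"translation":[0.04,0,0],"twist":0,"claw":0},{"translation":[0,0,0],"twist":0,"claw":0},{"translation":[0,0,0],"twist":0,"claw":0}]' | grep -E "pos|force";python3 go.py .607 .136 .0335 -13.9
```

```text
tool_pos: [0.6013, 0.1241, 0.0336]
eef_rot: [0.787, 0.617, -0.005, -0.002]
contact_force: [-10.5, -3.2, 15.6]
tool_pos: [0.6021, 0.1271, 0.0336]
contact_force: [-10.5, -3.6, 15.6]
t 17.93 pos [0.6021 0.1271 0.0336] yang -13.9 tilt 0.57 F [-10.5  -3.6  15.6] op 0.402
twist units 0.0 shift units now [ 0.25  0.07 -0.  ] after twist [ 0.25  0.07 -0.  ] q7 -0.33
```

```bash
python3 -m jog '[{"translation":[0.04,0,0],"twist":0,"claw":0},{"translation":[0.04,0,0],"twist":0,"claw":0},{"translation":[0,0,0],"twist":0,"claw":0},{"translation":[0,0,0],"twist":0,"claw":0}]' | grep -E "pos|force"; python3 -m jog '[{"translation":[0.04,0,0],"twist":0,"claw":0},{"translation":[0.03,0,0],"twist":0,"claw":0},{"translation":[0,0,0],"twist":0,"claw":0},{"translation":[0,0,0],"twist":0,"claw":0}]' | grep -E "pos|force";python3 -m jog '[{"translation":[0.04,0,0],"twist":0,"claw":0},{"translation":[0,0,0],"twist":0,"claw":0},{"translation":[0,0,0],"twist":0,"claw":0}]' | grep -E "pos|force";python3 go.py .607 .136 .0335 -13.9
```

```text
tool_pos: [0.6028, 0.1301, 0.0336]
contact_force: [-10.4, -3.5, 15.5]
tool_pos: [0.6035, 0.1328, 0.0336]
contact_force: [-10.4, -5.1, 15.1]
tool_pos: [0.6036, 0.1334, 0.0336]
contact_force: [-11.7, -4.2, 16.1]
t 18.85 pos [0.6036 0.1334 0.0336] yang -13.9 tilt 0.63 F [-11.7  -4.2  16.1] op 0.408
twist units 0.0 shift units now [0.08 0.07 0.  ] after twist [0.08 0.07 0.  ] q7 -0.34
```

```bash
python3 -m jog '[{"translation":[0.05,0,0],"twist":0,"claw":0},{"translation":[0,0,0],"twist":0,"claw":0},{"translation":[0,0,0],"twist":0,"claw":0}]' | grep -E "pos|force";python3 -m jog '[{"translation":[0.04,0,0],"twist":0,"claw":0},{"translation":[0,0,0],"twist":0,"claw":0},{"translation":[0,0,0],"twist":0,"claw":0}]' | grep -E "pos|force";python3 go.py .607 .136 .0335 -13.9
```

```text
tool_pos: [0.6036, 0.1334, 0.0335]
contact_force: [-11.9, -8.5, 18.9]
tool_pos: [0.6036, 0.1334, 0.0336]
contact_force: [-13.6, -10.2, 18.9]
t 19.35 pos [0.6036 0.1334 0.0336] yang -14.0 tilt 0.86 F [-13.6 -10.2  18.9] op 0.405
twist units -0.01 shift units now [ 0.08  0.07 -0.  ] after twist [ 0.08  0.07 -0.  ] q7 -0.34
```

```bash
python3 -m jog '[{"translation":[0,0,0],"twist":0,"claw":0},{"translation":[0,0,0],"twist":0,"claw":0},{"translation":[0,0,0],"twist":0,"claw":0},{"translation":[0,0,0],"twist":0,"claw":0},{"translation":[0,0,0],"twist":0,"claw":0},{"translation":[0,0,0],"twist":0,"claw":0}]'; python3 - <<'E'
from h import *
T=r.snapshot("top")["img"][:,:,::-1];S=r.snapshot("scene")["img"][:,:,::-1]
a=cv2.resize(S[170:300,235:385],(520,450),interpolation=cv2.INTER_CUBIC);b=cv2.resize(T[165:275,220:300],(270,371),interpolation=cv2.INTER_CUBIC)
cv2.imwrite("pics/f.png",cv2.hconcat([a,cv2.copyMakeBorder(b,0,79,0,0,0)]))
E
```

```text
clock: 19.85
tool_pos: [0.6036, 0.1334, 0.0336]
eef_rot: [0.788, 0.616, -0.007, -0.0]
contact_force: [-12.6, -10.6, 19.4]
opening: 0.407
```

View pics/f.png

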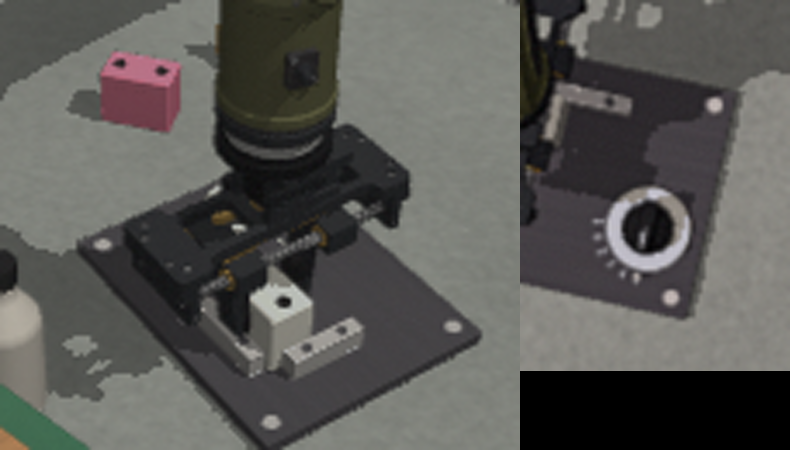

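The lock body stands in the corner against both stops (crop 280,325), still held. The knob's line points to the pin (645,235). Forces are steady, so I'm handing in.

```bash
python3 -c "
from h import *
print(r.finish_job());s=r.get_state();print(s['clock'],s['tool_pos'],s['contact_force'],s['opening'])"
```

```text
the job is handed in; nothing more can be done
None
the job is handed in; nothing more can be done
```

I turned the knob anticlockwise onto its zero stop, then put the bare aluminium lock body in the jig's corner and handed in with it held pressed against both stops. The hand-in gives no verdict, so these are my own last checks:

- **Knob:** the last picture shows its white line pointing at the zero pin. I judged this by eye and could not read the joint value.
- **Seat:** with the lock centred in the grip, the tool puts it at about (36.7, 40.6) mm in the jig frame, against the target (37, 40). That rests on my camera fit of the jig.
- **Squareness:** the tool is within about 0.1° of the fitted jig direction and tilted about 0.9°, inside the 0.05 rad limit.
- **Forces:** the tool felt about 10 N against the long stop and 13 N against the short one, the latter including a few newtons of friction. It was also pressing down on the plate with roughly 19 N. The force set for the grip was 30 N.
- **Time and bystanders:** it took about 20 of the 69 s. In the pictures I saw no other thing disturbed, though I did not measure their positions.

**Disagreements:**
- During the turn the knob pulled the tool 3–5 mm off the axis position I had measured from the images, though contact with the stops later matched the camera fit.
- The lock's top triangulated at 47 mm, against 50 mm in the text.

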